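Set up the still life around the jug and the candlestick

ROBOT

A 7-joint arm with a two-finger parallel gripper is mounted at the origin on the work surface. World frame = base frame: x ahead of the robot, y to its left, z up, the work surface at z = 0. Lengths are in m, angles in rad, forces in N, time in s.
With the tool pointing down it reaches from about 0.425 to 0.925 m from the base axis. Payload 6.8 kg.
Tool frame: the origin (TCP) lies at the very end of the fingers, on their centre line; the grasp point (between the pads) lies 19 mm behind it; z points along the fingers, y is the line along which they close (so a half turn about z gives the same grasp; the last joint's range is limited). The gripper opens to 85 mm and grips with 20 to 120 N. Pads are 22 mm wide; open, the fingers measure 114 mm over their backs; the gripper's body (76 mm by 85 mm) begins 54 mm behind the grasp point. The pads swing forward as they close: fully open they stand 13 mm farther back than shut.
Start: joints at [1.149, 0.477, 0.022, 1.555, -0.011, 1.109, -0.083], TCP at [0.208, -0.642, 0.204] pointing down, gripper open.
Joint ranges: [-2.96, 2.96], [-0.34, 2.1], [-1.41, 1.46], [0.24, 2.44], [-1.37, 4.51], [0.17, 1.92], [-2.96, 2.96]. Speed limits (rad/s): [2.39, 2.39, 3.14, 3.14, 3.14, 3.14, 3.14].

INTERFACE

Orientations are given as a rotation vector (axis times angle).
In Python, from bench import r gives the robot as it stands.
- The arm moves only by the tool play_rows, never from a script. Its argument "targets" is text: rows parted by semicolons, each of 5 numbers parted by spaces: the closure, from -1 (fully open) to 1 (shut), then the shift along the tool's x, y, z in m, then the turn about the tool's z in rad. In form: gripper dx dy dz spin; .... A call has 1 to 8 rows; each row is the pose to reach, as a shift and turn from the pose commanded when the call began, along the tool's axes at that moment; what a row does not reach only later rows make up. A row lasts 1/12 s, in which the tool goes at most 41.7 mm and 7.16 degrees, less where a joint would pass 70% of its speed; a pose out of reach is approached as far as the arm can. A call with a gripper value outside its range is refused whole. The fingers move at their own pace and stop on an object; "squeeze" is the grip in N (left out, the last holds). Time passes only in rows, so rows that repeat a pose let the fingers close. It gives the time, the measured TCP pose, the force, the opening and the grip force at its end, in the units of the state.
- r.get_obs(): the state, without advancing time (a new reading comes with each control period).
- r.grab_frame(name): name is "scene" or "top" or "wrist"; returns the picture (400x640x3 uint8, red, green, blue); there is no depth.
- r.camera_info(name): a dict with "fov_y" (degrees; the focal length in pixels is half the picture's height over the tangent of half this angle, whatever the lens; pixels are square), "cx", "cy" (the principal point, pixels), "position" and "rotation" of the camera in the world. Camera axes: x right, y down, z forward; pixel columns grow to the right and rows downward; lengths in m; the calibration is good to about 2 mm. A picture is of the moment at which its call begins: read the wrist's pose just before it. camera_info takes no time and is no camera call; for the wrist camera it gives the pose at the moment of the call.
- r.hand_in(): hands the job in; it is judged then, once.
The state is a dict: "clock": time; "joints": joint angles; "qvel": joint speeds; "tau": joint torques, N m; "tcp_pos": TCP position; "orientation": TCP orientation; "contact_force": force on the tool from outside, world axes, zero at the start; "moment": the same for the moment, N m; "grip_width": finger opening in m; "gripper_force": force on a finger pad.
Only numpy, scipy, OpenCV 4.12 (cv2) and the standard library are available. Lean on these libraries where they do the work, as an engineer would, in place of code of your own. Each camera call takes 0.05 s, during which the arm holds its last target. There are 200 camera calls.

TASK

Set up the still life on the plywood board, whose front is the side nearer to you: stand the bottle midway between the jug and the candlestick, in line with them, and lay the wooden box straight in front of the jug, end-on (its long sides running from front to back of the board), with about three centimetres of clear space between them. Stand the pear upright on the middle of the box's lid, and the cup straight in front of the candlestick, again about three centimetres clear of it. Set each thing down gently without dropping it, leave the jug and the candlestick standing where they are, and do not disturb the dish and the jar of brushes.

Things in the scene. Friction and masses are not known exactly. Their poses are not given: they have to be found in the camera images.
- board: Fixed flat plywood board on the table, 280 x 340 mm and 18 mm thick. Origin: centre of its underside (on the table, z = 0). Its x axis runs across the 280 mm and points to the back (away from the robot), its y axis along the 340 mm to the left, z up; the front edge is at x = -140 mm. It lies turned by up to about 15 degrees.
- jug: Terracotta jug, loose, 1.1 kg, standing on the rear half of the board, to the left or to the right: round, largest diameter 90 mm (at 55 mm above its foot), 150 mm tall, foot 60 mm across, rim 68 mm across, a small spout to the front and a handle to the back that reaches 77 mm from the axis. Origin: centre of its foot; axes parallel to the board's.
- candlestick: Brass candlestick with an unlit white candle, loose, 0.8 kg, standing on the rear half of the board beside the jug, axes about 200 mm apart: round foot of 84 mm diameter, drip pan of 42 mm diameter at 86 mm height, candle of 20 mm diameter, 161 mm tall in all. Origin: centre of its foot; axes parallel to the board's.
- bottle: Closed amber glass oil bottle with paper label and black cap, standing upright on the table, about 0.3 kg: round, body diameter 52 mm from the foot up to 80 mm height, narrower above, 140 mm tall. Origin: centre of its foot, z up.
- box: Small closed wooden box with a brass clasp on one end, lying on the table lid up, about 0.2 kg: 84 mm long (its x axis, clasp at the -x end), 56 mm wide (y), 42 mm high (z up), flat lid. Origin: centre of its underside. It does not matter which end points to the front.
- pear: Green-yellow pear standing upright on its flat base (32 mm across), about 0.15 kg: largest diameter 60 mm at 27 mm height, 77 mm tall without its thin stem. Origin: centre of its base, z up along the core.
- cup: White ceramic cup without handle, standing open side up on the table, about 0.16 kg: round, rim diameter 62 mm, tapering to a foot of 50 mm, 65 mm tall, walls 4 mm. Origin: centre of its foot, z up.
- dish: Bystander: small red glazed dish, 104 mm across and 26 mm tall, loose on the table beyond the work. Origin: centre of its foot.
- brush_jar: Bystander: glass jar of 66 mm diameter and 84 mm height with four paint brushes standing in it (175 mm tall in all), loose on the table beyond the work. Origin: centre of its foot.
Things that resemble listed ones, but are neither listed nor needed, are in the scene too. Leave any pink look-alike of the pear alone. What is shaped like the bottle but pink or purple is not meant.

How it is judged:
At the end, for the whole second after the job is handed in: Bottle within 18 mm of the jug-candlestick line, <120 mm from each axis; box before jug and cup before candlestick: 15 mm sideways, gaps 5-50 (box), 10-50 mm (cup); box end-on within 10 deg; pear within 15 mm of lid centre; all four upright, flat on board or lid, released, at rest (z of bottle in the frame of board between 0.013 and 0.023 m and angle between each of bottle, box, cup's own z axis and vertical below 0.1 rad and z of box in the frame of board between 0.013 and 0.023 m and z of cup in the frame of board between 0.013 and 0.023 m and x of bottle in the frame of jug between -0.018 and 0.018 m and x of bottle in the frame of candlestick between -0.018 and 0.018 m and horizontal distance between bottle and jug below 0.12 m and horizontal distance between bottle and candlestick below 0.12 m and x of box in the frame of jug between -0.137 and -0.092 m and y of box in the frame of jug between -0.015 and 0.015 m and angle between the x axis of box and the x axis of board, either way round below 0.18 rad and x of cup in the frame of candlestick between -0.123 and -0.083 m and y of cup in the frame of candlestick between -0.015 and 0.015 m and horizontal distance between pear and box below 0.015 m and angle between pear's own z axis and vertical below 0.15 rad and z of pear in the frame of box between 0.037 and 0.047 m and linear speed of each of bottle, box, cup, pear below 0.02 m/s and angular speed of each of bottle, box, cup, pear below 0.2 rad/s); the robot touches nothing.
It fails at once if the jug is moved by more than 12 mm or tipped (distance of jug from where it was at the start of the episode above 0.012 m or angle between jug's own z axis and vertical above 0.3 rad).
It fails at once if the candlestick is moved by more than 12 mm or tipped (distance of candlestick from where it was at the start of the episode above 0.012 m or angle between candlestick's own z axis and vertical above 0.3 rad).
It fails at once if the dish is moved by more than 20 mm or tipped (distance of dish from where it was at the start of the episode above 0.02 m or angle between dish's own z axis and vertical above 0.3 rad).
It fails at once if the jar of brushes is moved by more than 20 mm or tipped (distance of brush_jar from where it was at the start of the episode above 0.02 m or angle between brush_jar's own z axis and vertical above 0.3 rad).
It fails at once if the bottle, box, pear or cup is dropped (falls free by about 2 cm or more) ((linear speed of bottle above 0.6 m/s and contact force between the fingers and bottle below 0.05 N) or (linear speed of box above 0.6 m/s and contact force between the fingers and box below 0.05 N) or (linear speed of pear above 0.6 m/s and contact force between the fingers and pear below 0.05 N) or (linear speed of cup above 0.6 m/s and contact force between the fingers and cup below 0.05 N)).
It also fails if it takes over 136 s, if anything falls off the work surface, if the arm or the gripper's body presses on something with over 40 N, if the wrist force passes 120 N, or if a joint passes its speed limit or range.

## Working session

There is one attempt and no reset: what is moved stays moved. The work goes in short steps, Python scripts to look and compute and a tool call to move; the robot and the scene stay as the last step left them, time stands still between calls to the robot, and variables do not carry over. Pictures are saved under pics/ and viewed, at most 14 in all, crops included, and the job is handed in when it is done.

Besides the shell and the picture viewer there is one more tool, called after "Call:" as name(argument=value, ...), one argument or row to a line, values as JSON. play_rows: Moves the arm, as the interface text tells. Its arguments: {"type":"object","properties":{"targets":{"type":"string"},"squeeze":{"type":"number"}},"required":["targets"]}

```bash
mkdir -p pics; ls
python3 - <<'E'
from bench import r
import cv2,numpy as np
o=r.get_obs();print(o)
for n in("top","scene"):
    f=r.grab_frame(n);cv2.imwrite(f"pics/{n}0.png",f[:,:,::-1]);print(n,r.camera_info(n))
print(r.camera_info("wrist"))
E
```

```text
pics
{'clock': 0.0, 'joints': array([ 1.14890837,  0.47783852,  0.0223401 ,  1.55640663, -0.01150169,
        1.10930845, -0.08311086]), 'qvel': array([ 0.00100705, -0.00055104, -0.00031215,  0.00020632,  0.00287341,
       -0.0006365 ,  0.00041706]), 'tau': array([ 6.48267292e-05, -5.96452403e+01,  1.60780896e+00, -2.81194693e+01,
        1.23879997e-02,  9.43841762e-03,  1.43794864e-05]), 'tcp_pos': array([ 0.20813969, -0.64145218,  0.20291893]), 'orientation': array([-3.10124093e+00, -4.90614219e-01,  6.58923521e-04]), 'contact_force': array([ 0.0007806 , -0.08673964, -0.20698073]), 'moment': array([0.00874709, 0.01337623, 0.0054913 ]), 'gripper_force': 0.0, 'grip_width': 0.0854950782055212}
top {'fov_y': 45.4539656888475, 'cx': 330.2745373302283, 'cy': 197.22216415581423, 'position': array([ 0.26024458, -0.04798249,  1.41943611]), 'rotation': array([-2.12194207,  2.13651289, -0.18400638])}
scene {'fov_y': 51.590216699640976, 'cx': 316.9682366242482, 'cy': 200.00333712485747, 'position': array([1.41583843, 0.4844828 , 1.02040032]), 'rotation': array([-1.27825887, -2.22036605,  0.95362173])}
{'fov_y': 60.33337807320956, 'cx': 321.0832495302449, 'cy': 200.74393683691216, 'position': array([ 0.27824157, -0.61937137,  0.37167866]), 'rotation': array([ 2.34313507, -1.702297  , -0.24974239])}
```

View pics/top0.png

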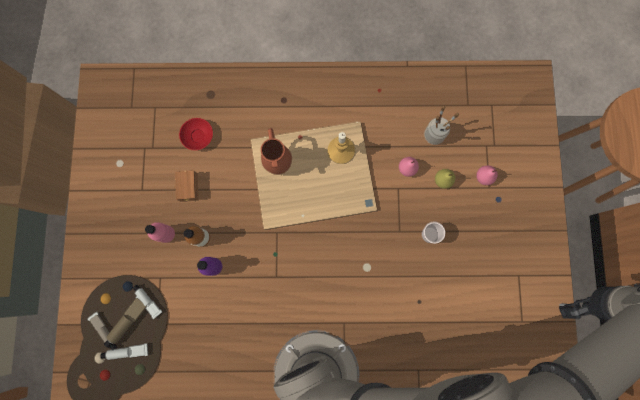

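View pics/scene0.png

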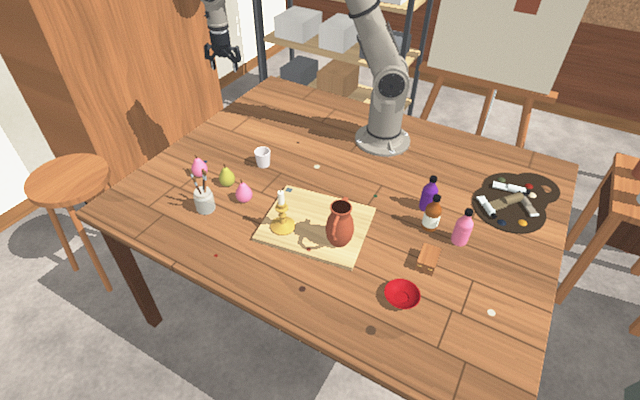

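The top view shows the board corners near (251,139), (361,122), (377,210) and (264,228). The jug is at (275,155), the candlestick at (341,150), the bottle at (197,236) and the box at (186,186). The pear is at (447,179), the cup at (433,233), the dish at (196,134) and the jar at (437,131).

```bash
cat > h.py <<'E'
from bench import r
import cv2,numpy as np
from scipy.spatial.transform import Rotation as R
def ray(info,px):
    px=np.atleast_2d(np.asarray(px,float)); f=200/np.tan(np.radians(info['fov_y'])/2)
    d=np.c_[(px[:,0]-info['cx'])/f,(px[:,1]-info['cy'])/f,np.ones(len(px))]
    return np.asarray(info['position']),d@R.from_rotvec(info['rotation']).as_matrix().T
def onplane(info,px,z):
    p,d=ray(info,px); return p+d*((z-p[2])/d[:,2])[:,None]
def project(info,X):
    X=np.atleast_2d(X); f=200/np.tan(np.radians(info['fov_y'])/2)
    c=(X-info['position'])@R.from_rotvec(info['rotation']).as_matrix()
    return np.c_[c[:,0]/c[:,2]*f+info['cx'],c[:,1]/c[:,2]*f+info['cy']]
def two(i1,p1,i2,p2):
    a,d=ray(i1,p1);b,e=ray(i2,p2);d=d[0]/np.linalg.norm(d);e=e[0]/np.linalg.norm(e)
    s=np.linalg.lstsq(np.c_[d,-e],b-a,rcond=None)[0];P=a+s[0]*d;Q=b+s[1]*e
    return (P+Q)/2,np.linalg.norm(P-Q)
E
python3 - <<'E'
from h import *
ti=r.camera_info("top");si=r.camera_info("scene")
c=onplane(ti,[(251,139),(361,122),(377,210),(264,228)],.018);print(c.round(3))
print("sides",[np.linalg.norm(c[i]-c[(i+1)%4]).round(3) for i in range(4)])
# rough positions with heights
for n,p,z in [("jug rim",(272,149),.168),("candle top",(342,134),.179),("bottle cap",(189,233),.14),("bottle mid",(200,237),.06),("box",(186,186),.042),("pear",(447,179),.03),("cup rim",(433,233),.065),("dish",(196,134),.026),("jar",(437,131),.08)]:
    print(n,onplane(ti,[p],z).round(3))
print(two(ti,(272,149),si,(342,207)),two(ti,(342,134),si,(281,192)),two(ti,(189,233),si,(436,199)))
im=np.hstack([cv2.resize(cv2.imread("pics/top0.png")[110:250,140:280],None,fx=2.8,fy=2.8,interpolation=2),cv2.resize(cv2.imread("pics/top0.png")[110:250,310:450],None,fx=2.8,fy=2.8,interpolation=2)]);cv2.imwrite("pics/t1.png",im)
E
```

```text
[[ 0.689  0.194  0.018]
 [ 0.741 -0.142  0.018]
 [ 0.468 -0.184  0.018]
 [ 0.417  0.15   0.018]]
sides [np.float64(0.34), np.float64(0.276), np.float64(0.338), np.float64(0.276)]
jug rim [[0.615 0.111 0.168]]
candle top [[ 0.652 -0.079  0.179]]
bottle cap [[0.391 0.334 0.14 ]]
bottle mid [[0.387 0.326 0.06 ]]
box [[0.54  0.379 0.042]]
pear [[ 0.558 -0.393  0.03 ]]
cup rim [[ 0.394 -0.337  0.065]]
dish [[0.704 0.361 0.026]]
jar [[ 0.69  -0.359  0.08 ]]
(array([0.61376826, 0.11409892, 0.16650737]), np.float64(0.0064628324676864034)) (array([ 0.65311277, -0.07614436,  0.17020075]), np.float64(0.006836447207248058)) (array([0.39180939, 0.33951039, 0.12661965]), np.float64(0.0025587201825833933))
```

View pics/t1.png

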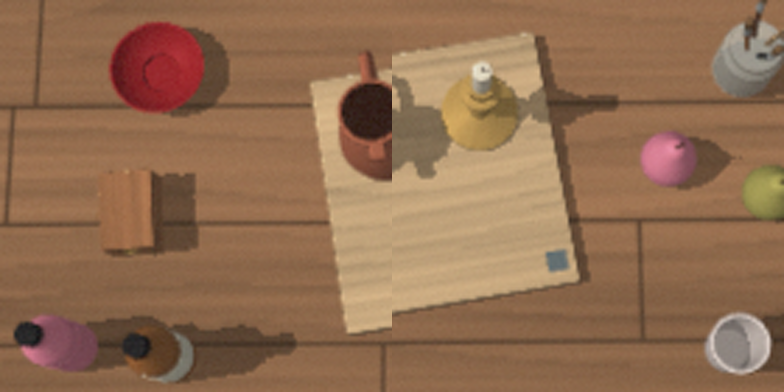

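The crop confirms the layout, and the measured board sides of 338 and 276 mm match. I'll go above the board first, without holding anything, to fix the jug and candlestick closely.

```bash
cat >> h.py <<'E'
def go(x,y,z,yaw):
    o=r.get_obs();M=R.from_rotvec(o['orientation']).as_matrix()
    d=M.T@(np.array([x,y,z])-o['tcp_pos']);cur=np.arctan2(M[1,0],M[0,0])
    s=(cur-yaw+np.pi)%(2*np.pi)-np.pi
    print("dx %.4f dy %.4f dz %.4f spin %.3f"%(*d,s),"| tcp",o['tcp_pos'].round(4),"yaw %.3f"%cur,"t %.1f"%o['clock'],"j7 %.2f"%o['joints'][6], "F",o['contact_force'].round(1))
E
python3 - <<'E'
from h import *
i=r.camera_info("wrist");print(R.from_rotvec(i['rotation']).as_matrix().round(3))
go(.50,0.0,.36,.155)
E
```

```text
[[ 0.309 -0.911 -0.273]
 [-0.951 -0.296 -0.088]
 [-0.     0.287 -0.958]]
dx 0.4756 dy -0.5203 dz -0.1562 spin 0.159 | tcp [ 0.2082 -0.6415  0.203 ] yaw 0.314 t 0.1 j7 -0.08 F [ 0.1 -1.2  0.8]
```

Call:
play_rows(
  targets="-1 0.3 -0.26 -0.16 0.16;-1 0.3 -0.26 -0.16 0.16;-1 0.3 -0.26 -0.16 0.16;-1 0.3 -0.26 -0.16 0.16;-1 0.59 -0.54 -0.16 0.16;-1 0.59 -0.54 -0.16 0.16;-1 0.59 -0.54 -0.16 0.16;-1 0.59 -0.54 -0.16 0.16",
)

```text
clock: 0.77
tcp_pos: [0.3689, -0.3638, 0.2913]
orientation: [-3.132, -0.241, 0.001]
contact_force: [0.5, -0.4, -0.2]
grip_width: 0.0854
gripper_force: 0.0
```

```bash
python3 -c "
from h import *
go(.62,0.02,.36,.155)"
```

```text
dx 0.3069 dy -0.3408 dz -0.0688 spin -0.001 | tcp [ 0.3689 -0.3638  0.2913] yaw 0.154 t 0.8 j7 -0.77 F [ 0.5 -0.4 -0.2]
```

Call:
play_rows(
  targets="-1 0.15 -0.17 -0.07 0;-1 0.15 -0.17 -0.07 0;-1 0.3 -0.34 -0.07 0;-1 0.3 -0.34 -0.07 0;-1 0.3 -0.34 -0.07 0;-1 0.3 -0.34 -0.07 0;-1 0.3 -0.34 -0.07 0;-1 0.3 -0.34 -0.07 0",
)

```text
clock: 1.43
tcp_pos: [0.5457, -0.0879, 0.346]
orientation: [3.132, 0.241, -0.001]
contact_force: [1.0, 0.3, 0.5]
grip_width: 0.0856
gripper_force: 0.0
```

Call:
play_rows(
  targets="-1 0.06 -0.08 0 0;-1 0.06 -0.08 0 0;-1 0.06 -0.08 0 0;-1 0.06 -0.08 0 0",
)

```text
clock: 1.77
tcp_pos: [0.5931, 0.0048, 0.345]
orientation: [-3.128, -0.254, 0.001]
contact_force: [-1.4, 0.2, -1.1]
grip_width: 0.0855
gripper_force: 0.0
```

```bash
python3 -c "
from h import *
go(.62,0.02,.36,.155)
i=r.camera_info('wrist');f=r.grab_frame('wrist');cv2.imwrite('pics/w1.png',f[:,:,::-1]);np.save('w1.npy',i,allow_pickle=True)"
```

```text
dx 0.0290 dy -0.0107 dz -0.0149 spin 0.007 | tcp [0.5931 0.0048 0.345 ] yaw 0.162 t 1.8 j7 -1.61 F [-1.4  0.2 -1.1]
```

View pics/w1.png

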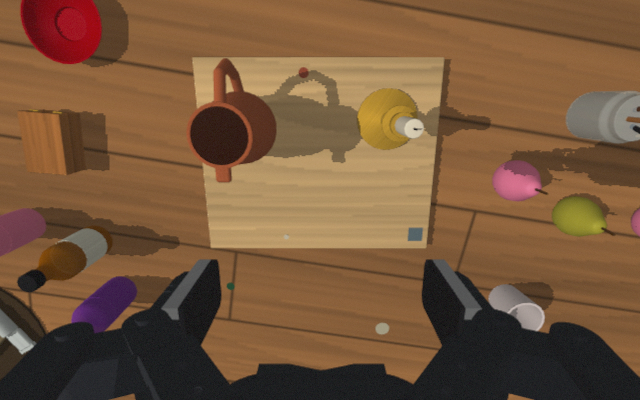

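The wrist view shows the board corners at (193,57), (444,58), (427,248) and (211,248). The jug rim is at (220,135), the candlestick foot near (388,118) with the candle tip at (412,128), and the pear, cup, box and bottle are all visible.

Run:
```python
from h import *
i=np.load('w1.npy',allow_pickle=True).item();im=cv2.imread('pics/w1.png');hsv=cv2.cvtColor(im,cv2.COLOR_BGR2HSV)
c=onplane(i,[(193,57),(444,58),(427,248),(211,248)],.018);print(c[:,:2].round(4),[np.linalg.norm(c[k]-c[(k+1)%4]).round(3) for k in range(4)])
v=(c[0]+c[1]-c[2]-c[3]);w=c[0]+c[3]-c[1]-c[2];print("yaw",np.arctan2(v[1],v[0]),np.arctan2(-w[0],w[1]),"centre",c.mean(0))
# candle foot: saturated yellow
y=((hsv[...,0]>18)&(hsv[...,0]<30)&(hsv[...,1]>180)).astype(np.uint8);y[:, :340]=0;y[:,450:]=0
cn=max(cv2.findContours(y,0,1)[0],key=cv2.contourArea);pts=cn[:,0,:]
left=pts[pts[:,0]<392]
P=onplane(i,left,.022)[:,:2]
A=np.c_[2*P,np.ones(len(P))];s=np.linalg.lstsq(A,(P**2).sum(1),rcond=None)[0];print("candle foot",s[:2],"r",np.sqrt(s[2]+s[0]**2+s[1]**2))
print("candle tip",onplane(i,[(413,128)],.179))
# jug rim interior dark
d=((hsv[...,2]<75)).astype(np.uint8);d[:,:185]=0;d[200:]=0;d[:,280:]=0;d[:95]=0
cn=max(cv2.findContours(d,0,1)[0],key=cv2.contourArea);e=cv2.fitEllipse(cn);print(e)
print("jug rim",onplane(i,[e[0]],.165)); q=onplane(i,cn[:,0,:],.165);print(np.ptp(q,axis=0))
ti=r.camera_info("top")
for n,p,z in [("pear base/eq",(578,215),.027),("bottle label bottom",(97,240),.03),("cup rim",(527,318),.065)]: print(n,onplane(i,[p],z))
```

```text
[[ 0.6895  0.1944]
 [ 0.7425 -0.137 ]
 [ 0.4699 -0.1834]
 [ 0.4148  0.1508]] [np.float64(0.336), np.float64(0.276), np.float64(0.339), np.float64(0.278)]
yaw 0.1628930815914061 0.16096069155813103 centre [0.57916681 0.00619107 0.018     ]
candle foot [ 0.65194177 -0.07668245] r 0.03863555536836574
candle tip [[ 0.65260664 -0.07445208  0.179     ]]
((218.7526092529297, 135.33135986328125), (53.99689865112305, 59.119998931884766), 139.97958374023438)
jug rim [[0.61355905 0.11188158 0.165     ]]
[5.67637202e-02 5.65296158e-02 1.11022302e-16]
pear base/eq [[ 0.56223583 -0.38865841  0.027     ]]
bottle label bottom [[0.40596426 0.31969699 0.03      ]]
cup rim [[ 0.40092267 -0.34242697  0.065     ]]
```

```bash
python3 -c "
from h import *
go(.398,-.340,.20,.162)"
```

```text
dx -0.2458 dy 0.3065 dz 0.1450 spin -0.003 | tcp [0.5925 0.0013 0.3451] yaw 0.159 t 1.8 j7 -1.61 F [-0.3 -0.6 -0.2]
```

Call:
play_rows(
  targets="-1 -0.125 0.155 0 0;-1 -0.125 0.155 0 0;-1 -0.125 0.155 0 0;-1 -0.125 0.155 0 0;-1 -0.125 0.155 0 0;-1 -0.246 0.307 0.145 0;-1 -0.246 0.307 0.145 0;-1 -0.246 0.307 0.145 0",
)

```text
clock: 2.48
tcp_pos: [0.4404, -0.2637, 0.2708]
orientation: [3.131, 0.236, 0.001]
contact_force: [0.7, -1.6, -0.3]
grip_width: 0.0856
gripper_force: 0.0
```

Call:
play_rows(
  targets="-1 -0.065 0.077 0.08 0;-1 -0.065 0.077 0.08 0;-1 -0.065 0.077 0.08 0;-1 -0.065 0.077 0.08 0;-1 -0.065 0.077 0.08 0;-1 -0.065 0.077 0.08 0",
)

```text
clock: 2.98
tcp_pos: [0.3897, -0.3473, 0.1913]
orientation: [-3.132, -0.238, 0.0]
contact_force: [0.6, -0.6, 0.9]
grip_width: 0.0854
gripper_force: 0.0
```

```bash
python3 -c "
from h import *
go(.398,-.340,.20,.162)
i=r.camera_info('wrist');f=r.grab_frame('wrist');cv2.imwrite('pics/w2.png',f[:,:,::-1]);np.save('w2.npy',i,allow_pickle=True)"
```

```text
dx 0.0093 dy -0.0059 dz -0.0087 spin -0.010 | tcp [ 0.3897 -0.3473  0.1913] yaw 0.152 t 3.0 j7 -0.85 F [ 0.6 -0.6  0.9]
```

View pics/w2.png

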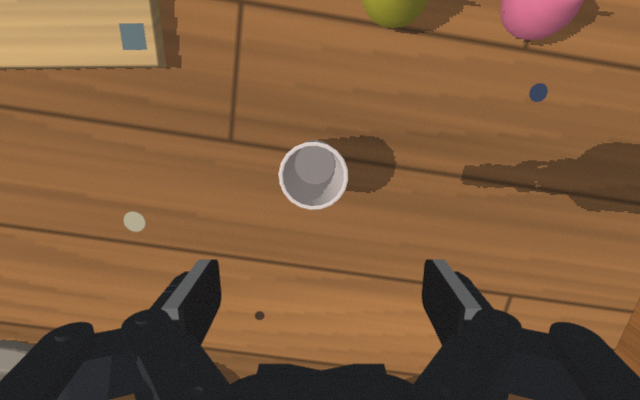

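The wrist view shows the cup rim centred at (313,175), with a rim about 69 px across.

Run:
```python
from h import *
i=np.load('w2.npy',allow_pickle=True).item();q=onplane(i,[(313.5,175.5),(279,175),(348,175)],.065);print(q, np.linalg.norm(q[1]-q[2]))
go(q[0][0],q[0][1],.2,.162)
```

```text
[[ 0.39709614 -0.34000765  0.065     ]
 [ 0.39297486 -0.31010027  0.065     ]
 [ 0.40210269 -0.3697912   0.065     ]] 0.060384807657070806
dx 0.0072 dy -0.0057 dz -0.0080 spin -0.008 | tcp [ 0.3909 -0.3467  0.192 ] yaw 0.154 t 3.0 j7 -0.85 F [0.4 0.7 0.5]
```

Call:
play_rows(
  targets="-1 0.007 -0.006 0 -0.01;-1 0.007 -0.006 0.04 -0.01;-1 0.007 -0.006 0.08 -0.01;-1 0.007 -0.006 0.11 -0.01;-1 0.007 -0.006 0.14 -0.01;-1 0.007 -0.006 0.165 -0.01;-1 0.007 -0.006 0.17 -0.01;-1 0.007 -0.006 0.17 -0.01",
)

```text
clock: 3.7
tcp_pos: [0.397, -0.3381, 0.0205]
orientation: [-3.129, -0.261, 0.002]
contact_force: [0.1, 0.5, 0.1]
grip_width: 0.0856
gripper_force: 0.0
```

Call:
play_rows(
  targets="1 0 0 0 0;1 0 0 0 0;1 0 0 0 0;1 0 0 0 0;1 0 0 0 0;1 0 0 0 0;1 0 0 0 0;1 0 0 0 0",
  squeeze=25,
)

```text
clock: 4.37
tcp_pos: [0.3982, -0.3403, 0.0236]
orientation: [3.129, 0.257, 0.005]
contact_force: [-0.0, 2.4, 6.2]
grip_width: 0.0604
gripper_force: 25.6
```

Call:
play_rows(
  targets="1 0 0 -0.02 0;1 0 0 -0.05 0;1 0 0 -0.09 0;1 0 0 -0.12 0;1 0 0 -0.12 0;1 0 0 -0.12 0",
)

```text
clock: 4.87
tcp_pos: [0.398, -0.341, 0.1443]
orientation: [3.127, 0.256, 0.008]
contact_force: [-0.7, -0.0, -2.6]
grip_width: 0.06
gripper_force: 28.1
```

```bash
python3 -c "
from h import *
print(r.get_obs()['grip_width'],r.get_obs()['gripper_force'])
go(.55,-.093,.14,.162)"
```

```text
0.05997930990578522 28.081678276648745
dx 0.1904 dy -0.2199 dz 0.0041 spin 0.002 | tcp [ 0.398  -0.341   0.1443] yaw 0.164 t 4.9 j7 -0.87 F [-0.7 -0.  -2.6]
```

Call:
play_rows(
  targets="1 0.02 -0.024 0 0;1 0.048 -0.055 0 0;1 0.076 -0.088 0 0;1 0.104 -0.12 0 0;1 0.132 -0.152 0 0;1 0.16 -0.185 0 0;1 0.18 -0.208 0 0;1 0.19 -0.22 0 0",
)

```text
clock: 5.53
tcp_pos: [0.5496, -0.0853, 0.1403]
orientation: [-3.127, -0.267, -0.001]
contact_force: [-0.0, -0.4, -0.3]
grip_width: 0.06
gripper_force: 28.1
```

Call:
play_rows(
  targets="1 0 0 0 0;1 0 0 0 0;1 0 0 0 0",
)

```text
clock: 5.78
tcp_pos: [0.5466, -0.0929, 0.1401]
orientation: [3.131, 0.255, -0.004]
contact_force: [-0.4, -0.8, -2.4]
grip_width: 0.0604
gripper_force: 28.1
```

```bash
python3 -c "
from h import *
go(.55,-.093,.04,.162)"
```

```text
dx 0.0035 dy 0.0006 dz 0.1001 spin 0.001 | tcp [ 0.5466 -0.0929  0.1401] yaw 0.163 t 5.8 j7 -1.46 F [-0.4 -0.8 -2.4]
```

Call:
play_rows(
  targets="1 0.003 0 0.03 0;1 0.003 0 0.06 0;1 0.003 0 0.08 0;1 0.003 0 0.09 0;1 0.003 0 0.095 0;1 0.003 0 0.095 0;1 0.003 0 0.095 0",
)

```text
clock: 6.37
tcp_pos: [0.5515, -0.092, 0.047]
orientation: [3.131, 0.256, 0.002]
contact_force: [-0.8, 0.3, -1.6]
grip_width: 0.0604
gripper_force: 28.1
```

Call:
play_rows(
  targets="1 0 0 0.002 0;1 0 0 0.003 0;1 0 0 0.004 0;1 0 0 0.004 0",
)

```text
clock: 6.7
tcp_pos: [0.5512, -0.0913, 0.0425]
orientation: [3.131, 0.257, 0.001]
contact_force: [-0.3, -0.6, -1.9]
grip_width: 0.0604
gripper_force: 28.1
```

Call:
play_rows(
  targets="1 0 0 0.001 0;1 0 0 0.002 0;1 0 0 0.002 0;1 0 0 0.002 0",
)

```text
clock: 7.03
tcp_pos: [0.5521, -0.0911, 0.0417]
orientation: [3.131, 0.257, 0.003]
contact_force: [-1.4, 1.5, 9.9]
grip_width: 0.0605
gripper_force: 28.9
```

```bash
python3 -c "
from h import *
go(.55,-.093,.04,.162)"
```

```text
dx -0.0024 dy 0.0015 dz 0.0017 spin 0.002 | tcp [ 0.5521 -0.0911  0.0417] yaw 0.164 t 7.0 j7 -1.51 F [-1.4  1.5  9.9]
```

Call:
play_rows(
  targets="0 0 0 0 0;-0.5 0 0 0 0;-1 0 0 0 0;-1 0 0 0 0;-1 0 0 -0.03 0;-1 0 0 -0.08 0;-1 0 0 -0.14 0;-1 0 0 -0.2 0",
)

```text
clock: 7.7
tcp_pos: [0.5503, -0.0912, 0.1966]
orientation: [-3.131, -0.257, 0.002]
contact_force: [1.7, -0.3, -0.5]
grip_width: 0.0853
gripper_force: 0.0
```

```bash
python3 -c "
from h import *
go(.40,.30,.30,1.57)"
```

```text
dx -0.0846 dy -0.4106 dz -0.1031 spin -1.406 | tcp [ 0.5503 -0.0912  0.1966] yaw 0.164 t 7.7 j7 -1.44 F [ 1.7 -0.3 -0.5]
```

Call:
play_rows(
  targets="-1 0 -0.05 -0.1 -0.12;-1 -0.02 -0.1 -0.1 -0.25;-1 -0.09 -0.41 -0.1 -1.57;-1 -0.09 -0.41 -0.1 -1.57;-1 -0.09 -0.41 -0.1 -1.57;-1 -0.09 -0.41 -0.1 -1.57;-1 -0.09 -0.41 -0.1 -1.57;-1 -0.09 -0.41 -0.1 -1.57",
)

```text
clock: 8.37
tcp_pos: [0.4394, 0.1893, 0.2832]
orientation: [2.623, 1.727, 0.0]
contact_force: [0.6, -0.0, -0.9]
grip_width: 0.0854
gripper_force: 0.0
```

```bash
python3 -c "
from h import *
go(.392,.32,.28,1.733)"
```

```text
dx 0.1013 dy -0.0952 dz 0.0031 spin -0.568 | tcp [0.4394 0.1893 0.2832] yaw 1.165 t 8.4 j7 -1.01 F [ 0.6 -0.  -0.9]
```

Call:
play_rows(
  targets="-1 0.08 -0.08 0 -0.56;-1 0.08 -0.08 0 -0.56;-1 0.08 -0.08 0 -0.56;-1 0.08 -0.08 0 -0.56;-1 0.08 -0.08 0 -0.56;-1 0.08 -0.08 0 -0.56;-1 0.08 -0.08 0 -0.56",
)

```text
clock: 8.95
tcp_pos: [0.3994, 0.2929, 0.2827]
orientation: [2.054, 2.377, -0.001]
contact_force: [0.1, 1.0, -0.6]
grip_width: 0.0854
gripper_force: 0.0
```

```bash
python3 -c "
from h import *
go(.392,.32,.28,1.733)
i=r.camera_info('wrist');f=r.grab_frame('wrist');cv2.imwrite('pics/w3.png',f[:,:,::-1]);np.save('w3.npy',i,allow_pickle=True)"
```

```text
dx 0.0278 dy -0.0034 dz 0.0027 spin -0.017 | tcp [0.3994 0.2929 0.2827] yaw 1.716 t 8.9 j7 -0.73 F [ 0.1  1.  -0.6]
```

View pics/w3.png

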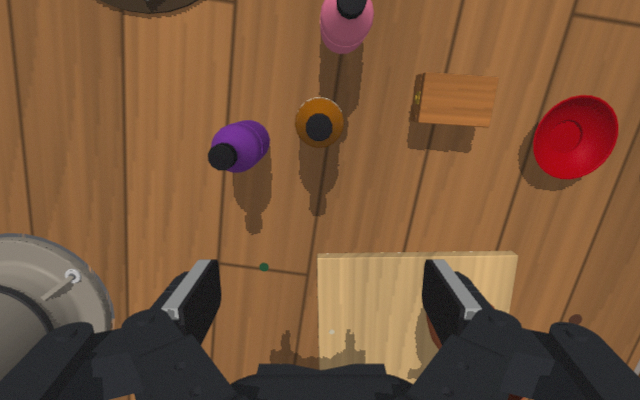

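The view shows the bottle cap centred at (319,127) and its shoulder at (319,121). The box lid has corners near (425,73), (497,77), (492,127) and (420,122), with the clasp at the left end.

Run:
```python
from h import *
i=np.load('w3.npy',allow_pickle=True).item();q=onplane(i,[(319.5,127.5)],.14);print("cap",q)
q2=onplane(i,[(319.5,121),(295,121),(344,121)],.07);print("body",q2,np.linalg.norm(q2[1]-q2[2]))
c=onplane(i,[(425,73),(497,77),(492,127),(420,122)],.042);print("box",c.mean(0),[np.linalg.norm(c[k]-c[(k+1)%4]).round(3) for k in range(4)])
v=c[1]+c[2]-c[0]-c[3];print("yaw",np.arctan2(v[1],v[0]))
go(q[0][0],q[0][1],.28,1.733)
im=cv2.imread('pics/scene0.png')[160:260,390:510];cv2.imwrite('pics/b1.png',cv2.resize(im,None,fx=6,fy=6,interpolation=2))
```

```text
cap [[0.39172517 0.33943894 0.14      ]]
body [[0.39122834 0.34052183 0.07      ]
 [0.36500696 0.33667099 0.07      ]
 [0.4174483  0.34437246 0.07      ]] 0.053003834717917364
box [0.54504334 0.38467354 0.042     ] [np.float64(0.081), np.float64(0.055), np.float64(0.085), np.float64(0.053)]
yaw 0.08598744165312464
dx 0.0473 dy -0.0010 dz 0.0027 spin -0.017 | tcp [0.3995 0.2928 0.2827] yaw 1.716 t 9.0 j7 -0.73 F [0.1 0.3 0.1]
```

View pics/b1.png

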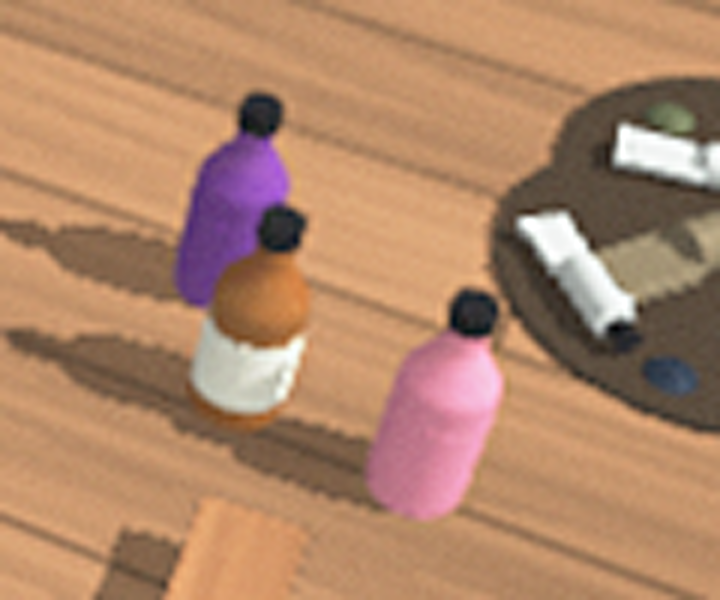

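The cap is black, about 28 mm wide, and takes up roughly the top 20 mm. I'll grip it there.

Call:
play_rows(
  targets="-1 0.047 -0.001 0 -0.017;-1 0.047 -0.001 0.03 -0.017;-1 0.047 -0.001 0.07 -0.017;-1 0.047 -0.001 0.11 -0.017;-1 0.047 -0.001 0.145 -0.017;-1 0.047 -0.001 0.17 -0.017;-1 0.047 -0.001 0.185 -0.017;-1 0.047 -0.001 0.185 -0.017",
)

```text
clock: 9.67
tcp_pos: [0.39, 0.3371, 0.0945]
orientation: [-2.033, -2.394, 0.01]
contact_force: [-0.3, -0.3, 0.4]
grip_width: 0.0854
gripper_force: 0.0
```

```bash
python3 -c "
from h import *
go(.3917,.3395,.097,1.733)"
```

```text
dx 0.0021 dy 0.0021 dz -0.0025 spin 0.000 | tcp [0.39   0.3371 0.0945] yaw 1.733 t 9.7 j7 -1.01 F [-0.3 -0.3  0.4]
```

Call:
play_rows(
  targets="-0.5 0.002 0.001 0 0;0 0.002 0.001 0 0;0.2 0.002 0.001 0 0;0.4 0.002 0.001 0 0;1 0.002 0.001 0 0;1 0.002 0.001 0 0;1 0.002 0.001 0 0;1 0.002 0.001 0 0",
  squeeze=45,
)

```text
clock: 10.33
tcp_pos: [0.3924, 0.3424, 0.099]
orientation: [2.031, 2.396, 0.003]
contact_force: [-1.6, -0.3, 4.8]
grip_width: 0.0226
gripper_force: 43.8
```

Call:
play_rows(
  targets="1 0 0 0 0;1 0 0 0 0;1 0 0 0 0;1 0 0 -0.01 0;1 0 0 -0.02 0;1 0 0 -0.02 0",
)

```text
clock: 10.83
tcp_pos: [0.3929, 0.3426, 0.1201]
orientation: [2.031, 2.396, 0.005]
contact_force: [0.1, 0.8, -2.6]
grip_width: 0.0231
gripper_force: 44.8
```

Call:
play_rows(
  targets="1 0 0 -0.02 0;1 0 0 -0.055 0;1 0 0 -0.09 0;1 0 0 -0.125 0;1 0 0 -0.16 0;1 0 0 -0.19 0;1 0 0 -0.2 0;1 0 0 -0.2 0",
)

```text
clock: 11.5
tcp_pos: [0.3929, 0.3429, 0.3206]
orientation: [2.03, 2.395, 0.008]
contact_force: [1.0, -0.1, -4.0]
grip_width: 0.0226
gripper_force: 45.0
```

```bash
python3 -c "
from h import *
go(.633,.0205,.32,1.733)"
```

```text
dx -0.3574 dy 0.1840 dz 0.0007 spin 0.002 | tcp [0.3929 0.3429 0.3206] yaw 1.735 t 11.5 j7 -0.81 F [ 1.  -0.1 -4. ]
```

Distance is 0.40 m, so I'll use two calls at a moderate speed.

Call:
play_rows(
  targets="1 -0.015 0.008 0 0;1 -0.04 0.02 0 0;1 -0.067 0.034 0 0;1 -0.094 0.048 0 0;1 -0.121 0.062 0 0;1 -0.148 0.076 0 0;1 -0.175 0.09 0 0;1 -0.2 0.103 0 0",
)

```text
clock: 12.17
tcp_pos: [0.5263, 0.1588, 0.3149]
orientation: [-2.031, -2.395, 0.006]
contact_force: [0.2, 0.5, -3.2]
grip_width: 0.0226
gripper_force: 45.0
```

Call:
play_rows(
  targets="1 -0.027 0.014 0 0;1 -0.054 0.028 0 0;1 -0.081 0.042 0 0;1 -0.108 0.056 0 0;1 -0.132 0.068 0 0;1 -0.148 0.076 0 0;1 -0.155 0.08 0 0;1 -0.155 0.08 0 0",
)

```text
clock: 12.83
tcp_pos: [0.6309, 0.0199, 0.3158]
orientation: [-2.033, -2.393, 0.003]
contact_force: [-0.2, 0.2, -3.0]
grip_width: 0.0228
gripper_force: 44.9
```

Call:
play_rows(
  targets="1 0 0 0 0;1 0 0 0 0;1 0 0 0 0",
)

```text
clock: 13.08
tcp_pos: [0.6301, 0.0238, 0.3181]
orientation: [-2.027, -2.4, -0.001]
contact_force: [-0.0, 0.1, -2.2]
grip_width: 0.0226
gripper_force: 45.0
```

```bash
python3 -c "
from h import *
go(.633,.0205,.12,1.733)
i=r.camera_info('wrist');f=r.grab_frame('wrist');cv2.imwrite('pics/w4.png',f[:,:,::-1]);np.save('w4.npy',i,allow_pickle=True)"
```

```text
dx -0.0039 dy 0.0023 dz 0.1981 spin 0.006 | tcp [0.6301 0.0238 0.3181] yaw 1.739 t 13.1 j7 -0.13 F [-0.   0.1 -2.2]
```

View pics/w4.png

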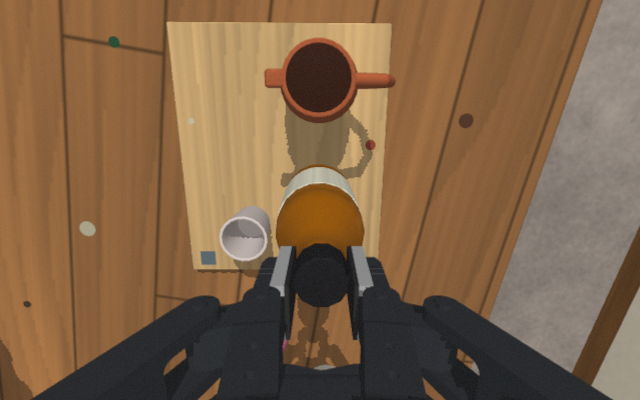

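The bottle hangs upright between the fingers. The jug's outer rim is centred near (319,80), and the cup stands on the board with its rim at (244,239).

Run:
```python
from h import *
i=np.load('w4.npy',allow_pickle=True).item()
print(onplane(i,[(319.5,80)],.168),onplane(i,[(244,239)],.083),"want cup",(.55,-.093))
```

```text
[[0.61472178 0.10990135 0.168     ]] [[ 0.55102884 -0.08998928  0.083     ]] want cup (0.55, -0.093)
```

Call:
play_rows(
  targets="1 -0.003 0.003 0.03 0;1 -0.003 0.003 0.065 0;1 -0.003 0.003 0.1 0;1 -0.003 0.003 0.13 0;1 -0.003 0.003 0.155 0;1 -0.003 0.003 0.17 0;1 -0.003 0.003 0.18 0;1 -0.003 0.003 0.18 0",
)

```text
clock: 13.8
tcp_pos: [0.6328, 0.0195, 0.1359]
orientation: [-2.028, -2.396, 0.004]
contact_force: [-0.6, -0.1, -3.8]
grip_width: 0.0229
gripper_force: 44.9
```

```bash
python3 -c "
from h import *
go(.633,.0205,.117,1.733)"
```

```text
dx 0.0009 dy 0.0004 dz 0.0189 spin 0.004 | tcp [0.6328 0.0195 0.1359] yaw 1.737 t 13.8 j7 -0.21 F [-0.6 -0.1 -3.8]
```

Contact is expected at a TCP z of about 0.116, so I'll go down slowly.

Call:
play_rows(
  targets="1 0 0 0.006 0;1 0 0 0.011 0;1 0 0 0.014 0;1 0 0 0.016 0;1 0 0 0.0165 0;1 0 0 0.017 0;1 0 0 0.017 0",
)

```text
clock: 14.38
tcp_pos: [0.6345, 0.0191, 0.1211]
orientation: [2.031, 2.397, 0.0]
contact_force: [0.2, -0.9, -3.2]
grip_width: 0.0228
gripper_force: 45.0
```

Call:
play_rows(
  targets="1 0 0 0.001 0;1 0 0 0.002 0;1 0 0 0.003 0;1 0 0 0.003 0;1 0 0 0.003 0",
)

```text
clock: 14.8
tcp_pos: [0.6343, 0.0191, 0.1178]
orientation: [-2.031, -2.397, 0.0]
contact_force: [-0.2, 0.2, -2.9]
grip_width: 0.0226
gripper_force: 45.0
```

Call:
play_rows(
  targets="1 0 0 0.001 0;1 0 0 0.002 0;1 0 0 0.002 0;1 0 0 0.002 0",
)

```text
clock: 15.13
tcp_pos: [0.635, 0.0193, 0.1172]
orientation: [2.03, 2.396, 0.002]
contact_force: [-1.0, -0.4, 6.0]
grip_width: 0.0227
gripper_force: 45.8
```

Call:
play_rows(
  targets="0.3 0 0 0 0;0 0 0 0 0;-0.4 0 0 0 0;-0.4 0 0 0 0;-0.4 0 0 -0.03 0;-0.4 0 0 -0.07 0;-0.4 0 0 -0.11 0;-0.4 0 0 -0.15 0",
)

```text
clock: 15.8
tcp_pos: [0.6339, 0.0192, 0.2673]
orientation: [-2.03, -2.397, 0.0]
contact_force: [1.2, 1.3, 0.6]
grip_width: 0.0599
gripper_force: 0.0
```

```bash
python3 -c "
from h import *
go(.545,.385,.22,.086)"
```

```text
dx 0.3754 dy -0.0275 dz 0.0475 spin 1.650 | tcp [0.6339 0.0192 0.2673] yaw 1.736 t 15.8 j7 -0.15 F [1.2 1.3 0.6]
```

Call:
play_rows(
  targets="-1 0.37 -0.028 -0.03 1.65;-1 0.37 -0.028 -0.03 1.65;-1 0.37 -0.028 -0.03 1.65;-1 0.37 -0.028 -0.03 1.65;-1 0.37 -0.028 -0.03 1.65;-1 0.37 -0.028 -0.03 1.65;-1 0.37 -0.028 -0.03 1.65;-1 0.37 -0.028 -0.03 1.65",
)

```text
clock: 16.47
tcp_pos: [0.5557, 0.3391, 0.2926]
orientation: [2.927, 1.14, 0.0]
contact_force: [1.2, -0.3, -0.5]
grip_width: 0.0851
gripper_force: 0.0
```

```bash
python3 -c "
from h import *
go(.545,.385,.22,.086)"
```

```text
dx 0.0232 dy -0.0411 dz 0.0725 spin 0.657 | tcp [0.5557 0.3391 0.2926] yaw 0.743 t 16.5 j7 -1.62 F [ 1.2 -0.3 -0.5]
```

Call:
play_rows(
  targets="-1 0.01 -0.02 0.03 0.65;-1 0.01 -0.02 0.08 0.65;-1 0.01 -0.02 0.1 0.65;-1 0.01 -0.02 0.1 0.65;-1 0.01 -0.02 0.1 0.65;-1 0.01 -0.02 0.1 0.65;-1 0.01 -0.02 0.1 0.65;-1 0.01 -0.02 0.1 0.65",
)

```text
clock: 17.13
tcp_pos: [0.5502, 0.3592, 0.1928]
orientation: [-3.137, -0.161, -0.001]
contact_force: [-0.5, 0.9, 0.5]
grip_width: 0.0855
gripper_force: 0.0
```

```bash
python3 -c "
from h import *
i=r.camera_info('wrist');f=r.grab_frame('wrist');cv2.imwrite('pics/w5.png',f[:,:,::-1]);np.save('w5.npy',i,allow_pickle=True)
go(.545,.385,.008,.086)"
```

```text
dx -0.0027 dy -0.0262 dz 0.1849 spin 0.016 | tcp [0.5502 0.3592 0.1929] yaw 0.102 t 17.2 j7 -2.28 F [ 0.7 -0.2  1.4]
```

View pics/w5.png

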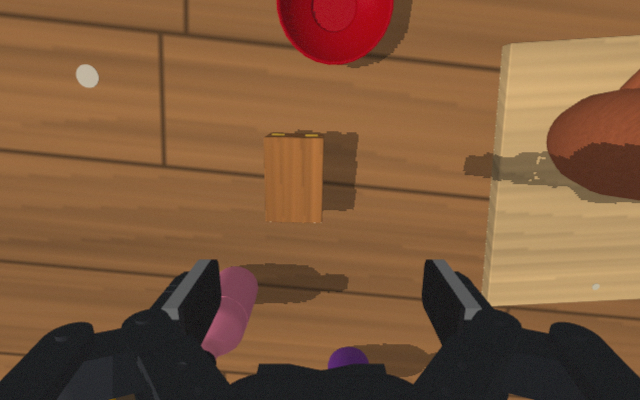

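The view shows the box lid spanning columns 264 to 323 and rows 138 to 222, with its sides vertical, so the box is nearly aligned with the tool.

Run:
```python
from h import *
i=np.load('w5.npy',allow_pickle=True).item()
c=onplane(i,[(264.5,138),(323,138),(322.5,222.5),(265.5,222)],.042);print("box",c.mean(0),[np.linalg.norm(c[k]-c[(k+1)%4]).round(3) for k in range(4)])
v=c[1]+c[0]-c[2]-c[3];y=np.arctan2(v[1],v[0]);print(y)
go(c.mean(0)[0],c.mean(0)[1],.008,y)
```

```text
box [0.54478281 0.38418189 0.042     ] [np.float64(0.054), np.float64(0.083), np.float64(0.056), np.float64(0.082)]
0.08339851765415272
dx -0.0030 dy -0.0254 dz 0.1849 spin 0.019 | tcp [0.5502 0.3592 0.1929] yaw 0.102 t 17.2 j7 -2.28 F [ 0.7 -0.2  1.4]
```

Call:
play_rows(
  targets="-1 -0.003 -0.025 0 0.015;-1 -0.003 -0.025 0.035 0.015;-1 -0.003 -0.025 0.075 0.015;-1 -0.003 -0.025 0.115 0.015;-1 -0.003 -0.025 0.15 0.015;-1 -0.003 -0.025 0.175 0.015;-1 -0.003 -0.025 0.183 0.015;-1 -0.003 -0.025 0.183 0.015",
)

```text
clock: 17.85
tcp_pos: [0.5433, 0.3824, 0.0073]
orientation: [3.137, 0.134, -0.005]
contact_force: [0.6, -0.3, 0.5]
grip_width: 0.0851
gripper_force: 0.0
```

Call:
play_rows(
  targets="1 0 0 0 0;1 0 0 0 0;1 0 0 0 0;1 0 0 0 0;1 0 0 0 0;1 0 0 0 0;1 0 0 0 0;1 0 0 0 0",
  squeeze=35,
)

```text
clock: 18.52
tcp_pos: [0.5484, 0.3854, 0.0147]
orientation: [-3.135, -0.131, -0.012]
contact_force: [-0.1, -1.7, 18.2]
grip_width: -0.0001
gripper_force: 8.8
```

Call:
play_rows(
  targets="1 0 0 -0.02 0;1 0 0 -0.05 0;1 0 0 -0.09 0;1 0 0 -0.12 0;1 0 0 -0.14 0;1 0 0 -0.14 0;1 0 0 -0.14 0",
)

```text
clock: 19.1
tcp_pos: [0.5457, 0.3845, 0.1524]
orientation: [-3.136, -0.132, -0.007]
contact_force: [-0.1, 0.1, 0.4]
grip_width: -0.0001
gripper_force: 0.0
```

```bash
python3 -c "
from h import *
print(r.get_obs()['grip_width'])
go(.5005,.0925,.15,.162)"
```

```text
-9.206622825101144e-05
dx -0.0696 dy 0.2871 dz 0.0014 spin -0.078 | tcp [0.5457 0.3845 0.1524] yaw 0.084 t 19.1 j7 -2.34 F [-0.1  0.1  0.4]
```

The fingers shut on nothing, so I'll look.

```bash
python3 -c "
from h import *
i=r.camera_info('wrist');f=r.grab_frame('wrist');cv2.imwrite('pics/w6.png',f[:,:,::-1]);np.save('w6.npy',i,allow_pickle=True)"
```

```text
(no output)
```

View pics/w6.png

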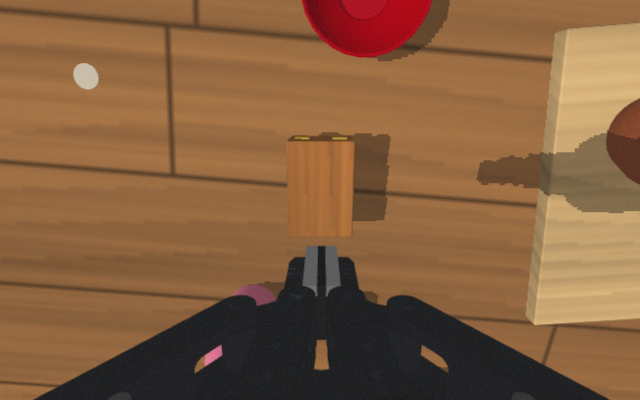

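Run:
```python
from h import *
i=np.load('w6.npy',allow_pickle=True).item()
c=onplane(i,[(288,141),(354,141),(351,237),(289,236)],.042);print("box",c.round(4),c.mean(0),[np.linalg.norm(c[k]-c[(k+1)%4]).round(3) for k in range(4)])
o=r.get_obs();print(o['tcp_pos'],o['grip_width'],project(i,[o['tcp_pos'],[*o['tcp_pos'][:2],.042]]),i)
```

```text
box [[0.5841 0.4142 0.042 ]
 [0.5886 0.3612 0.042 ]
 [0.5057 0.3546 0.042 ]
 [0.5021 0.4086 0.042 ]] [0.54512369 0.38465443 0.042     ] [np.float64(0.053), np.float64(0.083), np.float64(0.054), np.float64(0.082)]
[0.54482836 0.38360338 0.15052837] 9.31180120620307e-05 [[321.76594058 242.69375797]
 [321.70072974 191.11969848]] {'fov_y': 60.33337807320956, 'cx': 321.0832495302449, 'cy': 200.74393683691216, 'position': array([0.61824452, 0.38995336, 0.32140964]), 'rotation': array([ 2.14922401, -1.97438061, -0.2856364 ])}
```

The box is unmoved. The fingers seem to have slipped on the shallow overlap, so I'll retry deeper, closing in steps and watching the width.

Call:
play_rows(
  targets="-1 0 0 0 0;-1 0 0 0 0;-1 0 0 0 0;-1 0 0 0 0;-1 0 0.001 0.04 0;-1 0 0.001 0.08 0;-1 0 0.001 0.12 0;-1 0 0.001 0.14 0",
)

```text
clock: 19.82
tcp_pos: [0.5421, 0.3802, 0.0041]
orientation: [3.135, 0.132, -0.008]
contact_force: [-1.0, -0.4, -0.2]
grip_width: 0.0854
gripper_force: 0.0
```

```bash
python3 -c "
from h import *
go(.545,.3845,.002,.085)"
```

```text
dx 0.0033 dy -0.0040 dz 0.0020 spin -0.001 | tcp [0.5421 0.3802 0.0041] yaw 0.084 t 19.8 j7 -2.40 F [-1.  -0.4 -0.2]
```

Call:
play_rows(
  targets="-0.8 0.003 -0.004 0.002 0;-0.6 0.003 -0.004 0.002 0;-0.45 0.003 -0.004 0.002 0;-0.4 0.003 -0.004 0.002 0;-0.4 0.003 -0.004 0.002 0",
  squeeze=25,
)

```text
clock: 20.23
tcp_pos: [0.5485, 0.3878, 0.0096]
orientation: [-3.137, -0.132, -0.005]
contact_force: [-0.5, -0.1, 0.3]
grip_width: 0.0599
gripper_force: 0.0
```

Call:
play_rows(
  targets="-0.3 0 0 0 0;-0.25 0 0 0 0;-0.25 0 0 0 0",
)

```text
clock: 20.48
tcp_pos: [0.5484, 0.3874, 0.0097]
orientation: [-3.137, -0.132, -0.004]
contact_force: [-1.7, -0.4, 7.1]
grip_width: 0.0542
gripper_force: 24.8
```

Call:
play_rows(
  targets="-0.2 0 0 0 0;-0.2 0 0 0 0;-0.2 0 0 -0.005 0;-0.2 0 0 -0.01 0;-0.2 0 0 -0.01 0",
  squeeze=30,
)

```text
clock: 20.9
tcp_pos: [0.5477, 0.3872, 0.0187]
orientation: [-3.138, -0.132, -0.002]
contact_force: [0.1, 1.2, -2.3]
grip_width: 0.0533
gripper_force: 31.9
```

Call:
play_rows(
  targets="-0.2 0 0 -0.01 0;-0.2 0 0 -0.03 0;-0.2 0 0 -0.055 0;-0.2 0 0 -0.08 0;-0.2 0 0 -0.105 0;-0.2 0 0 -0.125 0;-0.2 0 0 -0.13 0;-0.2 0 0 -0.13 0",
)

```text
clock: 21.57
tcp_pos: [0.5481, 0.3875, 0.1494]
orientation: [-3.137, -0.132, -0.005]
contact_force: [0.3, -0.1, -2.8]
grip_width: 0.0533
gripper_force: 32.3
```

```bash
python3 -c "
from h import *
print(r.get_obs()['grip_width'],r.get_obs()['gripper_force'])
go(.5015,.0935,.15,.162)
i=r.camera_info('wrist');f=r.grab_frame('wrist');cv2.imwrite('pics/w7.png',f[:,:,::-1]);np.save('w7.npy',i,allow_pickle=True)"
```

```text
0.05334838287001614 32.27883696556091
dx -0.0711 dy 0.2891 dz -0.0013 spin -0.078 | tcp [0.5481 0.3875 0.1494] yaw 0.084 t 21.6 j7 -2.35 F [ 0.3 -0.1 -2.8]
```

View pics/w7.png

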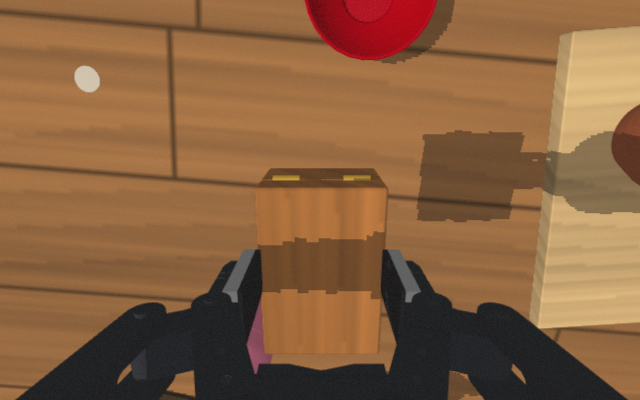

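The box is held level and square to the fingers: its lid spans rows 187 to 353 and columns about 257 to 386.

Run:
```python
from h import *
i=np.load('w7.npy',allow_pickle=True).item()
o=r.get_obs()
for z in (.18,.183,.186):
    c=onplane(i,[(257,187),(386.5,187),(380,353),(264,353)],z);M=R.from_rotvec(o['orientation']).as_matrix()
    print(z,((c.mean(0)-o['tcp_pos'])@M).round(4),[np.linalg.norm(c[k]-c[(k+1)%4]).round(3) for k in range(4)])
```

```text
0.18 [-0.0022  0.     -0.0325] [np.float64(0.054), np.float64(0.082), np.float64(0.056), np.float64(0.083)]
0.183 [-0.0006  0.     -0.0355] [np.float64(0.052), np.float64(0.081), np.float64(0.055), np.float64(0.081)]
0.186 [ 0.0011  0.     -0.0385] [np.float64(0.051), np.float64(0.079), np.float64(0.054), np.float64(0.079)]
```

Call:
play_rows(
  targets="-0.2 -0.02 0.01 0 0;-0.2 -0.04 0.03 0 -0.03;-0.2 -0.055 0.06 0 -0.05;-0.2 -0.065 0.09 0 -0.075;-0.2 -0.07 0.12 0 -0.075;-0.2 -0.07 0.15 0 -0.075;-0.2 -0.07 0.18 0 -0.075;-0.2 -0.07 0.21 0 -0.075",
)

```text
clock: 22.28
tcp_pos: [0.4937, 0.1695, 0.1455]
orientation: [3.131, 0.25, -0.005]
contact_force: [1.0, -0.3, -1.6]
grip_width: 0.0532
gripper_force: 32.3
```

```bash
python3 -c "
from h import *
go(.503,.093,.14,.162)"
```

```text
dx -0.0029 dy 0.0770 dz 0.0056 spin -0.003 | tcp [0.4937 0.1695 0.1455] yaw 0.159 t 22.3 j7 -1.98 F [ 1.  -0.3 -1.6]
```

Call:
play_rows(
  targets="-0.2 -0.003 0.025 0 0;-0.2 -0.003 0.045 0 0;-0.2 -0.003 0.06 0 0;-0.2 -0.003 0.068 0 0;-0.2 -0.003 0.072 0 0;-0.2 -0.003 0.072 0 0;-0.2 -0.003 0.072 0 0",
)

```text
clock: 22.87
tcp_pos: [0.5032, 0.1011, 0.1469]
orientation: [-3.131, -0.252, 0.001]
contact_force: [-0.1, 0.4, -2.2]
grip_width: 0.053
gripper_force: 32.3
```

```bash
python3 -c "
from h import *
go(.503,.093,.04,.162)"
```

```text
dx -0.0014 dy 0.0080 dz 0.1069 spin -0.002 | tcp [0.5032 0.1011 0.1469] yaw 0.160 t 22.9 j7 -1.84 F [-0.1  0.4 -2.2]
```

Call:
play_rows(
  targets="-0.2 -0.001 0.008 0.03 0;-0.2 -0.001 0.008 0.06 0;-0.2 -0.001 0.008 0.08 0;-0.2 -0.001 0.008 0.095 0;-0.2 -0.001 0.008 0.107 0;-0.2 -0.001 0.008 0.107 0;-0.2 -0.001 0.008 0.107 0",
)

```text
clock: 23.45
tcp_pos: [0.5034, 0.0932, 0.04]
orientation: [-3.131, -0.253, 0.002]
contact_force: [0.4, 0.5, -3.2]
grip_width: 0.0534
gripper_force: 32.5
```

```bash
python3 -c "
from h import *
go(.503,.093,.0275,.162)"
```

```text
dx -0.0004 dy 0.0002 dz 0.0125 spin -0.001 | tcp [0.5034 0.0932 0.04  ] yaw 0.161 t 23.4 j7 -1.89 F [ 0.4  0.5 -3.2]
```

Call:
play_rows(
  targets="-0.2 0 0 0.004 0;-0.2 0 0 0.007 0;-0.2 0 0 0.009 0;-0.2 0 0 0.01 0;-0.2 0 0 0.01 0",
)

```text
clock: 23.87
tcp_pos: [0.504, 0.092, 0.0304]
orientation: [3.132, 0.25, 0.0]
contact_force: [0.4, 0.0, -3.0]
grip_width: 0.0534
gripper_force: 32.4
```

Call:
play_rows(
  targets="-0.2 0 0 0.001 0;-0.2 0 0 0.002 0;-0.2 0 0 0.002 0;-0.2 0 0 0.002 0",
)

```text
clock: 24.2
tcp_pos: [0.5039, 0.092, 0.0284]
orientation: [3.132, 0.25, -0.0]
contact_force: [0.5, -0.6, -1.7]
grip_width: 0.053
gripper_force: 32.5
```

Call:
play_rows(
  targets="-0.2 0 0 0.001 0;-0.2 0 0 0.002 0;-0.2 0 0 0.002 0;-0.2 0 0 0.002 0",
)

```text
clock: 24.53
tcp_pos: [0.5042, 0.092, 0.0277]
orientation: [3.131, 0.25, 0.001]
contact_force: [-4.7, -1.3, 13.9]
grip_width: 0.053
gripper_force: 37.4
```

Contact. Release slowly, rise, then look.

Call:
play_rows(
  targets="-0.4 0 0 -0.001 0;-0.7 0 0 -0.001 0;-1 0 0 -0.001 0;-1 0 0 -0.001 0;-1 0 0 -0.04 0;-1 0 0 -0.08 0;-1 0 0 -0.14 0;-1 0 0 -0.18 0",
)

```text
clock: 25.2
tcp_pos: [0.5033, 0.0919, 0.1912]
orientation: [-3.131, -0.25, 0.002]
contact_force: [1.3, -0.4, 0.3]
grip_width: 0.0854
gripper_force: 0.0
```

```bash
python3 -c "
from h import *
i=r.camera_info('wrist');f=r.grab_frame('wrist');cv2.imwrite('pics/w8.png',f[:,:,::-1]);np.save('w8.npy',i,allow_pickle=True)
go(.56,-.39,.25,.162)"
```

```text
dx -0.0249 dy 0.4855 dz -0.0510 spin -0.003 | tcp [0.5082 0.0935 0.1997] yaw 0.159 t 25.2 j7 -1.80 F [2.7 0.3 5.2]
```

View pics/w8.png

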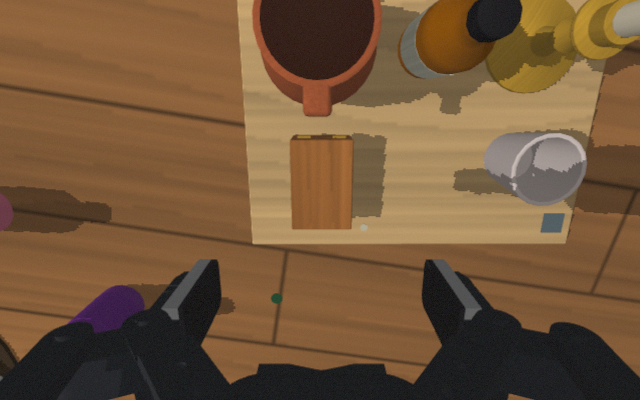

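The box lies end-on in front of the jug, with its lid at (290,138) to (352,229). The bottle and cup are standing. The pear is next.

Run:
```python
from h import *
i=np.load('w8.npy',allow_pickle=True).item()
c=onplane(i,[(290,138),(352,138),(352,229),(292,229)],.06);print("box",c.mean(0),[np.linalg.norm(c[k]-c[(k+1)%4]).round(3) for k in range(4)])
v=c[1]+c[0]-c[2]-c[3];print(np.arctan2(v[1],v[0]))
```

```text
box [0.50169845 0.09071486 0.06      ] [np.float64(0.053), np.float64(0.084), np.float64(0.056), np.float64(0.084)]
0.17081446225427946
```

Call:
play_rows(
  targets="-1 0 0.02 -0.04 0;-1 -0.01 0.06 -0.06 0;-1 -0.025 0.48 -0.06 0;-1 -0.025 0.48 -0.06 0;-1 -0.025 0.48 -0.06 0;-1 -0.025 0.48 -0.06 0;-1 -0.025 0.48 -0.06 0;-1 -0.025 0.48 -0.06 0",
)

```text
clock: 25.92
tcp_pos: [0.5339, -0.2133, 0.2483]
orientation: [3.131, 0.25, -0.0]
contact_force: [0.8, -0.5, -0.6]
grip_width: 0.0853
gripper_force: 0.0
```

```bash
python3 -c "
from h import *
go(.56,-.39,.25,.162)"
```

```text
dx -0.0023 dy 0.1786 dz -0.0017 spin -0.003 | tcp [ 0.5339 -0.2133  0.2483] yaw 0.159 t 25.9 j7 -1.17 F [ 0.8 -0.5 -0.6]
```

Call:
play_rows(
  targets="-1 0 0.15 0 0;-1 0 0.15 0 0;-1 0 0.15 0 0;-1 0 0.15 0 0;-1 0 0.15 0 0;-1 0 0.15 0 0;-1 0 0.15 0 0",
)

```text
clock: 26.5
tcp_pos: [0.558, -0.3582, 0.2478]
orientation: [-3.13, -0.251, 0.001]
contact_force: [0.0, 1.5, -0.7]
grip_width: 0.085
gripper_force: 0.0
```

```bash
python3 -c "
from h import *
i=r.camera_info('wrist');f=r.grab_frame('wrist');cv2.imwrite('pics/w9.png',f[:,:,::-1]);np.save('w9.npy',i,allow_pickle=True)
go(.56,-.39,.25,.162)"
```

```text
dx -0.0035 dy 0.0324 dz -0.0019 spin -0.001 | tcp [ 0.5583 -0.3575  0.2481] yaw 0.161 t 26.6 j7 -0.95 F [-0.3 -0.2  0.5]
```

View pics/w9.png

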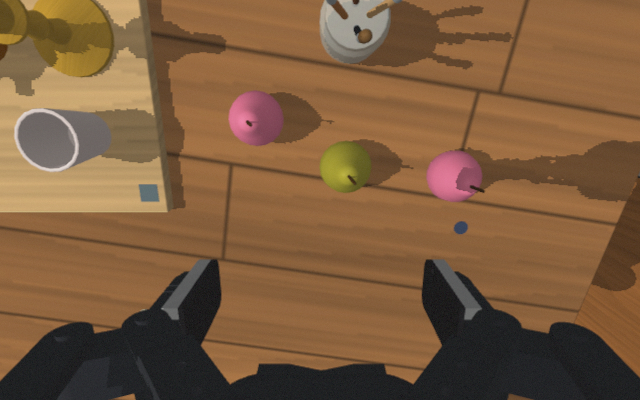

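The view shows the pear at (345,166) with its stem tip at (355,183). The pink look-alikes are at (256,118) and (455,175).

Run:
```python
from h import *
i=np.load('w9.npy',allow_pickle=True).item();im=cv2.imread('pics/w9.png');hsv=cv2.cvtColor(im,cv2.COLOR_BGR2HSV)
H,S=hsv[...,0],hsv[...,1]
for n,m in (("pear",(H>22)&(H<45)&(S>150)),("pink",(H>160)&(S>90))):
    m=m.astype(np.uint8);m[:,:200]=0
    m[:110]=0 if n=="pear" else m[:110]
    for c in cv2.findContours(m,0,1)[0]:
        if cv2.contourArea(c)>500:
            (x,y),rad=cv2.minEnclosingCircle(c);q=onplane(i,[(x,y),(x-rad,y),(x+rad,y)],.029);print(n,(x,y,rad),q[0],np.linalg.norm(q[1]-q[2]))
print("stem",onplane(i,[(355,183)],.088),onplane(i,[(349,177)],.077))
o=r.get_obs()
```

```text
pear (344.9932861328125, 166.1879119873047, 25.92218780517578) [ 0.5612631  -0.38565465  0.029     ] 0.05915615118361498
pink (454.0, 175.5, 27.554590225219727) [ 0.57060866 -0.51135111  0.029     ] 0.06337322556819147
pink (255.7987060546875, 117.79869842529297, 27.73779296875) [ 0.59854089 -0.2794845   0.029     ] 0.06081984491049708
stem [[ 0.55696209 -0.39243502  0.088     ]] [[ 0.55963894 -0.38681915  0.077     ]]
```

```bash
python3 -c "
from h import *
go(.5613,-.386,.020,.162)"
```

```text
dx -0.0016 dy 0.0289 dz 0.2281 spin -0.001 | tcp [ 0.5583 -0.3575  0.2481] yaw 0.161 t 26.6 j7 -0.95 F [-0.3 -0.2  0.5]
```

Call:
play_rows(
  targets="-1 -0.002 0.029 0 0;-1 -0.002 0.029 0.04 0;-1 -0.002 0.029 0.08 0;-1 -0.002 0.029 0.12 0;-1 -0.002 0.029 0.155 0;-1 -0.002 0.029 0.185 0;-1 -0.002 0.029 0.205 0;-1 -0.002 0.029 0.21 0",
)

```text
clock: 27.22
tcp_pos: [0.5587, -0.3845, 0.0344]
orientation: [-3.126, -0.254, 0.008]
contact_force: [-0.9, 0.5, 1.1]
grip_width: 0.0852
gripper_force: 0.0
```

Call:
play_rows(
  targets="-1 0 0 0.008 0;-1 0 0 0.014 0;-1 0 0 0.018 0;-1 0 0 0.02 0;-1 0 0 0.022 0;-1 0 0 0.022 0;-1 0 0 0.022 0",
)

```text
clock: 27.8
tcp_pos: [0.5608, -0.3885, 0.017]
orientation: [3.131, 0.25, 0.001]
contact_force: [0.4, 0.2, 0.5]
grip_width: 0.0856
gripper_force: 0.0
```

```bash
python3 -c "
from h import *
go(.5613,-.386,.012,.162)"
```

```text
dx 0.0009 dy -0.0024 dz 0.0050 spin -0.003 | tcp [ 0.5608 -0.3885  0.017 ] yaw 0.159 t 27.8 j7 -0.92 F [0.4 0.2 0.5]
```

Call:
play_rows(
  targets="-1 0.001 -0.002 0.002 0;-1 0.001 -0.002 0.004 0;-1 0.001 -0.002 0.005 0;-1 0.001 -0.002 0.006 0;-1 0.001 -0.002 0.006 0",
)

```text
clock: 28.22
tcp_pos: [0.561, -0.386, 0.0101]
orientation: [-3.131, -0.25, 0.001]
contact_force: [-0.2, -0.9, -0.5]
grip_width: 0.0854
gripper_force: 0.0
```

Call:
play_rows(
  targets="-0.8 0 0 0 0;-0.6 0 0 0 0;-0.5 0 0 0 0;-0.45 0 0 0 0;-0.4 0 0 0 0;-0.35 0 0 0 0;-0.3 0 0 0 0;-0.3 0 0 0 0",
  squeeze=25,
)

```text
clock: 28.88
tcp_pos: [0.5612, -0.3862, 0.0105]
orientation: [3.132, 0.25, 0.0]
contact_force: [-0.4, 0.9, -0.5]
grip_width: 0.0552
gripper_force: 0.0
```

Call:
play_rows(
  targets="-0.25 0 0 0 0;-0.2 0 0 0 0;-0.15 0 0 0 0;-0.15 0 0 0 0",
)

```text
clock: 29.22
tcp_pos: [0.5618, -0.386, 0.0113]
orientation: [3.132, 0.25, 0.001]
contact_force: [-0.9, 1.9, 6.2]
grip_width: 0.051
gripper_force: 24.4
```

Call:
play_rows(
  targets="-0.1 0 0 0 0;-0.1 0 0 0 0;-0.1 0 0 -0.003 0;-0.1 0 0 -0.006 0;-0.1 0 0 -0.008 0;-0.1 0 0 -0.008 0",
  squeeze=30,
)

```text
clock: 29.72
tcp_pos: [0.5613, -0.3864, 0.0187]
orientation: [3.131, 0.249, 0.0]
contact_force: [0.5, -0.1, -2.5]
grip_width: 0.05
gripper_force: 29.3
```

```bash
python3 -c "
from h import *
go(.5613,-.386,.012,.162)
f=r.grab_frame('wrist');cv2.imwrite('pics/w10.png',f[100:,120:520,::-1])"
```

```text
dx 0.0001 dy -0.0004 dz 0.0067 spin -0.003 | tcp [ 0.5613 -0.3864  0.0187] yaw 0.159 t 29.7 j7 -0.93 F [ 0.5 -0.1 -2.5]
```

View pics/w10.png

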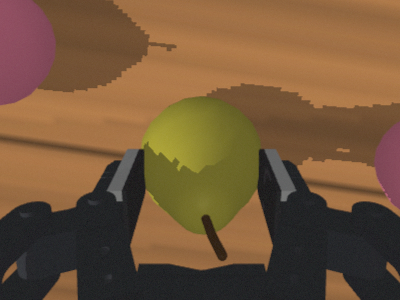

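The pear hangs upright between the pads after an 8 mm lift. That was my last permitted picture, so I'll rely on numeric checks from here.

Call:
play_rows(
  targets="-0.1 0 0 -0.004 0;-0.1 0 0 -0.01 0;-0.1 0 0 -0.02 0;-0.1 0 0 -0.032 0;-0.1 0 0 -0.044 0;-0.1 0 0 -0.054 0;-0.1 0 0 -0.06 0;-0.1 0 0 -0.06 0",
)

```text
clock: 30.43
tcp_pos: [0.5624, -0.3869, 0.0809]
orientation: [3.129, 0.25, 0.005]
contact_force: [0.7, 0.4, -2.0]
grip_width: 0.0503
gripper_force: 29.4
```

Call:
play_rows(
  targets="-0.1 0 0 -0.005 0;-0.1 0 0 -0.015 0;-0.1 0 0 -0.03 0;-0.1 0 0 -0.045 0;-0.1 0 0 -0.056 0;-0.1 0 0 -0.063 0;-0.1 0 0 -0.065 0;-0.1 0 0 -0.065 0",
)

```text
clock: 31.1
tcp_pos: [0.5613, -0.3862, 0.1438]
orientation: [3.131, 0.25, 0.001]
contact_force: [-0.1, -0.2, -1.5]
grip_width: 0.0503
gripper_force: 29.4
```

Run:
```python
from h import *
o=r.get_obs();print(o['grip_width'],o['gripper_force'])
go(.5017,.0907,.14,.162)
i=r.camera_info('wrist');im=r.grab_frame('wrist')[:,:,::-1].copy();cv2.imwrite('pics/w11.png',im);hsv=cv2.cvtColor(im,cv2.COLOR_BGR2HSV)
m=((hsv[...,0]>22)&(hsv[...,0]<45)&(hsv[...,1]>130)).astype(np.uint8);c=max(cv2.findContours(m,0,1)[0],key=cv2.contourArea)
print(cv2.boundingRect(c));M=R.from_rotvec(o['orientation']).as_matrix()
# expected pear in hand: base at tcp-0.0105
for p,z in (((0,0),27),):
    P=o['tcp_pos']+np.array([0,0,-.0105+z/1000]);print("equator centre proj",project(i,[P,P-[0,0,.027],P+[0,0,.05],P+M[:,0]*.03,P-M[:,0]*.03,P+M[:,1]*.03]).round(0))
```

```text
0.05027408784286428 29.447543525020592
dx 0.0167 dy -0.4804 dz 0.0036 spin -0.003 | tcp [ 0.5613 -0.3862  0.1438] yaw 0.159 t 31.1 j7 -0.92 F [-0.1 -0.2 -1.5]
(261, 197, 120, 137)
equator centre proj [[320. 256.]
 [320. 235.]
 [320. 320.]
 [320. 197.]
 [320. 310.]
 [382. 256.]]
```

The pear is centred in the hand: its outline spans columns 261 to 381 from row 197, as projected. Carry it over.

Call:
play_rows(
  targets="-0.1 0 -0.01 0 0;-0.1 0 -0.03 0 0;-0.1 0 -0.058 0 0;-0.1 0 -0.087 0 0;-0.1 0 -0.116 0 0;-0.1 0 -0.145 0 0;-0.1 0 -0.174 0 0;-0.1 0 -0.2 0 0",
)

```text
clock: 31.82
tcp_pos: [0.5282, -0.1857, 0.1426]
orientation: [-3.13, -0.252, 0.003]
contact_force: [0.7, 0.2, -2.0]
grip_width: 0.0505
gripper_force: 29.5
```

Call:
play_rows(
  targets="-0.1 0.002 -0.028 0 0;-0.1 0.004 -0.056 0 0;-0.1 0.006 -0.084 0 0;-0.1 0.01 -0.112 0 0;-0.1 0.014 -0.14 0 0;-0.1 0.016 -0.168 0 0;-0.1 0.016 -0.19 0 0;-0.1 0.016 -0.21 0 0",
)

```text
clock: 32.48
tcp_pos: [0.5106, 0.0237, 0.1428]
orientation: [-3.131, -0.253, 0.002]
contact_force: [0.5, -0.5, -2.0]
grip_width: 0.0502
gripper_force: 29.5
```

Run:
```python
from h import *
o=r.get_obs();print(o['grip_width'],o['gripper_force'])
go(.5017,.0907,.13,.162)
```

```text
0.050214588477568205 29.484713642159477
dx 0.0020 dy -0.0675 dz 0.0128 spin -0.001 | tcp [0.5106 0.0237 0.1428] yaw 0.161 t 32.5 j7 -1.64 F [ 0.5 -0.5 -2. ]
```

Call:
play_rows(
  targets="-0.1 0.002 -0.02 0 0;-0.1 0.002 -0.038 0 0;-0.1 0.002 -0.05 0 0;-0.1 0.002 -0.058 0 0;-0.1 0.002 -0.062 0 0;-0.1 0.002 -0.062 0 0;-0.1 0.002 -0.062 0 0;-0.1 0.002 -0.062 0 0",
)

```text
clock: 33.15
tcp_pos: [0.5042, 0.0816, 0.1433]
orientation: [3.131, 0.247, -0.0]
contact_force: [-0.8, 0.3, -2.1]
grip_width: 0.0501
gripper_force: 29.5
```

Run:
```python
from h import *
go(.5017,.0907,.085,.162)
```

```text
dx -0.0010 dy -0.0094 dz 0.0583 spin -0.004 | tcp [0.5042 0.0816 0.1433] yaw 0.158 t 33.1 j7 -1.77 F [-0.8  0.3 -2.1]
```

Call:
play_rows(
  targets="-0.1 -0.001 -0.009 0.005 0;-0.1 -0.001 -0.009 0.02 0;-0.1 -0.001 -0.009 0.038 0;-0.1 -0.001 -0.009 0.052 0;-0.1 -0.001 -0.009 0.06 0;-0.1 -0.001 -0.009 0.064 0;-0.1 -0.001 -0.009 0.064 0;-0.1 -0.001 -0.009 0.064 0",
)

```text
clock: 33.82
tcp_pos: [0.5021, 0.0916, 0.0797]
orientation: [-3.132, -0.25, -0.001]
contact_force: [0.7, 0.2, -1.8]
grip_width: 0.0505
gripper_force: 29.5
```

Run:
```python
from h import *
go(.5017,.0907,.071,.162)
```

```text
dx -0.0005 dy 0.0009 dz 0.0087 spin -0.003 | tcp [0.5021 0.0916 0.0797] yaw 0.159 t 33.8 j7 -1.82 F [ 0.7  0.2 -1.8]
```

Call:
play_rows(
  targets="-0.1 0 0.001 0.003 0;-0.1 0 0.001 0.005 0;-0.1 0 0.001 0.006 0;-0.1 0 0.001 0.007 0;-0.1 0 0.001 0.007 0",
)

```text
clock: 34.23
tcp_pos: [0.5019, 0.0905, 0.0724]
orientation: [3.132, 0.25, 0.0]
contact_force: [0.3, -0.5, -2.5]
grip_width: 0.0503
gripper_force: 29.5
```

Call:
play_rows(
  targets="-0.1 0 0 0.001 0;-0.1 0 0 0.0015 0;-0.1 0 0 0.0015 0;-0.1 0 0 0.0015 0",
)

```text
clock: 34.57
tcp_pos: [0.5023, 0.0906, 0.0714]
orientation: [-3.132, -0.25, -0.001]
contact_force: [-0.3, -0.3, 3.2]
grip_width: 0.0503
gripper_force: 31.0
```

Call:
play_rows(
  targets="-0.15 0 0 0.0003 0;-0.2 0 0 0.0003 0;-0.25 0 0 0.0003 0;-0.3 0 0 0.0003 0;-0.4 0 0 0.0003 0;-0.6 0 0 0 0;-0.85 0 0 0 0;-1 0 0 0 0",
)

```text
clock: 35.23
tcp_pos: [0.5018, 0.0904, 0.0708]
orientation: [3.132, 0.25, -0.0]
contact_force: [0.5, 0.5, -0.5]
grip_width: 0.0853
gripper_force: 0.0
```

Call:
play_rows(
  targets="-1 0 0 0 0;-1 0 0 -0.01 0;-1 0 0 -0.03 0;-1 0 0 -0.06 0;-1 0 0 -0.1 0;-1 0 0 -0.14 0;-1 0 0 -0.18 0;-1 0 0 -0.22 0",
)

```text
clock: 35.9
tcp_pos: [0.5013, 0.0904, 0.2939]
orientation: [-3.131, -0.25, -0.001]
contact_force: [0.3, 0.0, -0.9]
grip_width: 0.0851
gripper_force: 0.0
```

Call:
play_rows(
  targets="-1 -0.03 -0.0 -0.03 0;-1 -0.06 0 -0.03 0;-1 -0.06 0 -0.03 0;-1 -0.06 0 -0.03 0",
)

```text
clock: 36.23
tcp_pos: [0.4418, 0.0808, 0.3223]
orientation: [3.131, 0.25, 0.004]
contact_force: [0.5, -0.3, -0.4]
grip_width: 0.0856
gripper_force: 0.0
```

Run:
```python
from h import *
go(.5,.09,.3,.162)
i=r.camera_info('wrist');im=r.grab_frame('wrist')[:,:,::-1].copy();cv2.imwrite('pics/w12.png',im);hsv=cv2.cvtColor(im,cv2.COLOR_BGR2HSV);H,S,V=[hsv[...,k].astype(int) for k in range(3)]
def big(m,n=1):
    return sorted([c for c in cv2.findContours(m.astype(np.uint8),0,1)[0]],key=cv2.contourArea)[::-1][:n]
c=big((H>25)&(H<45)&(S>150))[0];(x,y),rad=cv2.minEnclosingCircle(c);print("pear",cv2.boundingRect(c),rad,onplane(i,[(x,y)],.089))
for c in big((V<75)&(np.arange(400)[:,None]<240),5):
    (x,y),rad=cv2.minEnclosingCircle(c);print("dark",(x,y),rad,cv2.contourArea(c),"jug?",onplane(i,[(x,y)],.165)[0],"cap?",onplane(i,[(x,y)],.158)[0])
for c in big((S<45)&(V>120),4):
    (x,y),rad=cv2.minEnclosingCircle(c);print("white",(x,y),rad,cv2.boundingRect(c),onplane(i,[(x,y)],.083)[0])
print("expected px: cap,cuprim,pear,jugrim,candle",project(i,[[.633,.018,.158],[.551,-.09,.083],[.5017,.0907,.089],[.614,.111,.165],[.652,-.076,.179]]).round(0))
```

```text
dx 0.0589 dy 0.0001 dz 0.0224 spin -0.003 | tcp [0.4418 0.0808 0.3223] yaw 0.159 t 36.2 j7 -1.73 F [ 0.5 -0.3 -0.4]
pear (295, 84, 51, 53) 26.16344451904297 [[0.50173073 0.09082899 0.089     ]]
dark (27.5, 223.5) 31.567487716674805 1039.5 jug? [0.34824108 0.3643328  0.165     ] cap? [0.34468308 0.37017416 0.158     ]
dark (316.5, 0.0) 21.500099182128906 249.5 jug? [0.59224631 0.10820281 0.165     ] cap? [0.59392647 0.10854572 0.158     ]
dark (115.5, 144.0) 36.003570556640625 150.5 jug? [0.44300066 0.27628698 0.165     ] cap? [0.4414769  0.28023822 0.158     ]
dark (561.5, 11.5) 27.064836502075195 138.5 jug? [ 0.61687112 -0.09891031  0.165     ] cap? [ 0.61907992 -0.10301358  0.158     ]
dark (169.5, 222.5) 13.209944725036621 114.5 jug? [0.3719418  0.22334305 0.165     ] cap? [0.36889259 0.22615773 0.158     ]
white (477.5, 91.0) 34.07721710205078 (444, 65, 68, 56) [ 0.55054052 -0.08173436  0.083     ]
white (34.83333206176758, 265.5) 34.25811004638672 (6, 242, 58, 52) [0.24813934 0.42797898 0.083     ]
white (326.5, 361.5) 37.50343322753906 (289, 352, 76, 17) [0.15827896 0.02639436 0.083     ]
white (27.49515724182129, 332.0399475097656) 16.62091827392578 (11, 329, 34, 16) [0.14167564 0.44562887 0.083     ]
expected px: cap,cuprim,pear,jugrim,candle [[430. -32.]
 [485.  92.]
 [320. 110.]
 [317. -30.]
 [561. -48.]]
```

The pear measures at the lid centre and its compact outline says it is upright. The cup is in place. Next I'll check the bottle, jug and candlestick from the fixed cameras.

Run:
```python
from h import *
P={'cap':[.633,.018,.152],'candle':[.652,-.076,.179],'jug':[.614,.111,.163],'pear':[.5017,.0907,.089],'foot':[.633,.018,.04]}
b=cv2.imread('pics/top0.png'),cv2.imread('pics/scene0.png')
for n,old in zip(("top","scene"),b):
    i=r.camera_info(n);im=r.grab_frame(n)[:,:,::-1].copy();cv2.imwrite(f'pics/{n}9.png',im)
    for k,p in P.items():
        u,v=project(i,p)[0].round().astype(int);a=im[v-10:v+11,u-10:u+11];q=cv2.cvtColor(a,cv2.COLOR_BGR2GRAY)
        d=(q<60);ys,xs=np.nonzero(d)
        s=f"dark n={d.sum()} off=({xs.mean()-10:.1f},{ys.mean()-10:.1f})" if d.sum() else "no dark"
        print(n,k,(u,v),"bgr",im[v,u],"diff from start %.0f"%np.abs(a.astype(int)-old[v-10:v+11,u-10:u+11]).mean(),s)
i=np.load('w8.npy',allow_pickle=True).item();h=cv2.imread('pics/w8.png')
print("w8 cap expected",project(i,[.633,.018,.158]),"seen ~(495,18)",onplane(i,[(495,18)],.158))
```

```text
top cap (np.int64(307), np.int64(144)) bgr [42 41 43] diff from start 33 dark n=68 off=(0.9,0.1)
top candle (np.int64(341), np.int64(134)) bgr [182 206 216] diff from start 3 no dark
top jug (np.int64(272), np.int64(150)) bgr [112 125 133] diff from start 51 dark n=110 off=(6.0,-1.4)
top pear (np.int64(282), np.int64(195)) bgr [77 84 89] diff from start 69 dark n=36 off=(8.2,-2.7)
top foot (np.int64(309), np.int64(155)) bgr [ 47  78 118] diff from start 25 dark n=30 off=(-1.1,-8.6)
scene cap (np.int64(310), np.int64(203)) bgr [57 54 54] diff from start 42 dark n=43 off=(-0.2,0.9)
scene candle (np.int64(280), np.int64(189)) bgr [108 141 174] diff from start 18 no dark
scene jug (np.int64(340), np.int64(207)) bgr [38 43 68] diff from start 6 dark n=176 off=(0.6,-0.6)
scene pear (np.int64(349), np.int64(201)) bgr [115 203 216] diff from start 24 dark n=107 off=(-5.5,5.2)
scene foot (np.int64(310), np.int64(228)) bgr [205 219 220] diff from start 41 no dark
w8 cap expected [[498.09301059  12.98830129]] seen ~(495,18) [[0.63045022 0.01888921 0.158     ]]
```

Everything matches to within a few millimetres, and the arm is clear.

```bash
python3 -c "
from bench import r
print(r.hand_in())"
```

```text
the job is handed in; nothing more can be done
None
```

The still life is set up and handed in at about 36 s of the 136 s allowed. My measurements put the bottle, box, pear and cup within a few millimetres of their targets, and I saw no movement of the jug or candlestick. I did not re-check the dish and brush jar at the end, and no verdict came back.

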